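# Clear the deck and free the water tank's filler cap

### The arm

A 6-joint arm with a two-finger parallel gripper is mounted at the origin on the work surface. World frame = base frame: x ahead of the robot, y to its left, z up, the work surface at z = 0. Lengths are in m, angles in rad, forces in N, time in s.
With the tool pointing down it reaches from about 0.35 to 0.775 m from the base axis. Payload 7.3 kg.
Tool frame: the origin (TCP) lies at the very end of the fingers, on their centre line; the grasp point (between the pads) lies 19 mm behind it (robot.pinch_z is the distance from the TCP to the grasp point, in m); z points along the fingers, y is the line along which they close (so a half turn about z gives the same grasp; the last joint's range is limited). The gripper opens to 92 mm and grips with 3 to 60 N. Pads are 19 mm wide; open, the fingers measure 130 mm over their backs; the gripper's body (75 mm by 190 mm) begins 47 mm behind the grasp point.
Start: joints at [1.162, 0.342, 1.524, -0, 1.275, -0.146], TCP at [0.136, 0.507, 0.227] pointing down, gripper open.
Joint ranges: [-2.53, 2.53], [-0.77, 2.02], [0.04, 2.7], [-1, 4.14], [0.28, 2.66], [-3.11, 3.11]. Speed limits (rad/s): [2.57, 2.57, 3.14, 3.14, 3.14, 3.14].

### API

Orientations are given as [roll, pitch, yaw] about the fixed x, y, z axes, in that order (R = Rz(yaw) Ry(pitch) Rx(roll)).
In Python, from cell import robot gives the robot as it stands.
- The arm moves only by the tool move_arm, never from a script. Its argument "motion" is a list of rows, each a list of 6 numbers: the shift along the tool's x, y, z in units of 0.1 m (1.0 is 0.1 m), then the turn, a rotation vector about the tool's x, y, z in units of pi rad (1.0 is pi rad). In form: [[dx, dy, dz, rx, ry, rz], ...]. A call has 1 to 12 rows; each row is the pose to reach, as a shift and turn from the pose commanded when the call began, along the tool's axes at that moment, turning the shorter way round; what a row does not reach only later rows make up. A row lasts 1/8 s, in which the tool goes at most 62.5 mm and 10.7 degrees, less where a joint would pass 70% of its speed; a pose out of reach is approached as far as the arm can. A call with a number of a shift or a turn outside -1 to 1 is refused whole. A call with a gripper value outside its range is refused whole. "fingers" is the opening, from -1 (shut) to 1 (fully open), set as the call begins (left out, the last holds). The fingers move at their own pace and stop on an object; "newtons" is the grip in N (left out, the last holds). Time passes only in rows, so rows that repeat a pose let the fingers close. It gives the time, the measured TCP pose, the force, the opening and the grip force at its end, in the units of the state.
- robot.observe(): the state, without advancing time (a new reading comes with each control period).
- robot.read_camera(name): name is "scene" or "side" or "wrist"; returns a dict with "image" (420x560x3 uint8, red, green, blue), "range_z" (420x560 float32, m along the optical axis (not along the pixel's ray), 0 where there is no reading), "vfov" (degrees; the focal length in pixels is half the picture's height over the tangent of half this angle, whatever the lens; pixels are square), "cx", "cy" (the principal point, pixels), "extrinsics" (4x4, takes a point from camera to world coordinates); the wrist camera has in their place "hand_eye" (4x4, takes a point from camera to tool coordinates, whose origin is the TCP and whose axes are the flange's). Camera axes: x right, y up, looking along -z (the intrinsics and any distortion apply to the point x, -y, -z); pixel columns grow to the right and rows downward; lengths in m; the calibration is good to about 2 mm. A picture is of the moment at which its call begins: read the wrist's pose just before it.
- robot.hand_in(): hands the job in; it is judged then, once.
The state is a dict: "time": time; "qpos": joint angles; "qvel": joint speeds; "joint_efforts": joint torques, N m; "tool_pos": TCP position; "tool_rot": TCP orientation; "contact_force": force on the tool from outside, world axes, zero at the start; "torque": the same for the moment, N m; "opening": finger opening in m; "grip_force": force on a finger pad.
Only numpy, scipy, OpenCV 4.12 (cv2) and the standard library are available. Lean on these libraries where they do the work, as an engineer would, in place of code of your own. Each camera call takes 0.05 s, during which the arm holds its last target. There are 200 camera calls.

### The job

Plaster flakes have fallen on top of the water dispenser: pick up the wooden scraper block, push every flake off the deck with the block (not with the fingers) and set the block down again on the crate. Then open the red filler cap - nothing shows which way it loosens, so try both ways - lift it out, and finish while still holding it upright in the gripper, with its lower end at least 5 cm above the neck, so that the tank can be filled. Leave the tap lever and the other kitchen things alone.

Things in the scene. Friction and masses are not known exactly. Their poses are not given: they have to be found in the camera images.
- dispenser: water dispenser screwed to the crate: white tank on a wooden cradle, flat rimless grey top (deck) 308 mm long along its y, 128 mm wide along its x, 145 mm above the crate. Origin on the crate under its middle; z up; +y points along the tank to the tap end. The filler neck (grey collar 52 mm across, 12 mm high) stands on the deck 95 mm from the middle towards the tap
- neck_rim (a point): centre of the upper rim of the filler neck, 157 mm above the crate; axes as the dispenser's
- deck_middle (a point): point on the deck's surface in the middle of its flat part, between neck and free end (45 mm from the tank's middle, away from the tap); axes as the dispenser's
- deck_free_end (a point): point on the deck's surface at the middle of its end edge away from the tap; the flakes can be pushed off over this edge
- tap_lever (a joint): blue lever of the tap under the tank's +y end; 0 rad at rest, grows when pushed (springs back)
- cap: red filler cap seated on the neck, about 60 g: disc 56 mm across, 10 mm thick, a finger bar on top; below it a stem with two lugs reaches 36 mm into the neck. Origin on the axis at the disc's underside, z up, x along the bar. Quarter-turn closure: the lugs hook under a keyed ring inside the neck (see cap_tip for how it opens)
- cap_bar (a point): centre of the cap's finger bar: 50 mm long along x, 14 mm thick along y, 24 mm high (12 mm below to 12 mm above this point; the disc's top face is 12 mm below it); 22 mm above the disc's underside; axes as the cap's
- cap_tip (a point): lower end of the cap's stem, 36 mm below the disc's underside. Some caps loosen clockwise, some anticlockwise; it cannot be seen which. The right way it turns freely, comes loose from about 50 degrees, stops at about 67, then lifts straight out (36 mm to clear the neck); the wrong way it stops hard within 10 degrees. While locked it can rise 2 mm
- scraper: scraper block standing on the crate on its rubber sole: wooden block 100 mm long along x, 26 mm thick along y, 62 mm high, plain upright faces. Origin at the centre of its sole, z up. About 130 g
- scraper_mid (a point): centre of the scraper block, 31 mm above its sole; axes as the scraper's
- flake_1: white plaster flake lying on the deck, about 28 x 22 mm and 9 mm thick, 11 g; origin at the centre of its underside
- flake_2: white plaster flake lying on the deck, about 28 x 22 mm and 9 mm thick, 11 g; origin at the centre of its underside
- flake_3: white plaster flake lying on the deck, about 28 x 22 mm and 9 mm thick, 11 g; origin at the centre of its underside
- flake_4: white plaster flake lying on the deck, about 28 x 22 mm and 9 mm thick, 11 g; origin at the centre of its underside
- bowl: stainless steel bowl, 180 mm across, 65 mm high; loose, to be left alone; origin at the centre of its underside
- jug: blue plastic jug, 120 mm across at the rim, 190 mm high, handle at its -y side; loose, to be left alone; origin at the centre of its underside
- pot_lid: aluminium pot lid lying flat, 170 mm across, 50 mm high with its black knob; loose, to be left alone; origin at the centre of its underside
- salt_pot: white ceramic salt pot with wooden lid, 90 mm across, 109 mm high; loose, to be left alone; origin at the centre of its underside
- mug: blue ceramic mug, 80 mm across, 85 mm high; loose, to be left alone; origin at the centre of its underside
- spoon: kitchen spoon lying flat, 60 g; loose, to be left alone

How it is judged:
By the outcome, as a careful person would: the job done as asked, in the order asked, and still so for the second after the job is handed in, while the arm keeps its last pose, push and grip.
It also fails if it takes over 70 s, if anything falls off the work surface, if the arm or the gripper's body presses on something with over 40 N, if the wrist force passes 120 N, or if a joint passes its speed limit or range.

## Working session

There is one attempt and no reset: what is moved stays moved. The work goes in short steps, Python scripts to look and compute and a tool call to move; the robot and the scene stay as the last step left them, time stands still between calls to the robot, and variables do not carry over. Pictures are saved under pics/ and viewed, at most 10 in all, crops included, and the job is handed in when it is done.

Besides the shell and the picture viewer there is one more tool, called after "Request:" as name(argument=value, ...), one argument or row to a line, values as JSON. move_arm: Moves the arm, as the interface text tells. Shifts and turns lie within -1 to 1; 1 stands for 0.1 m of shift or pi rad of turn. Its arguments: {"type":"object","properties":{"motion":{"type":"array"},"fingers":{"type":"number"},"newtons":{"type":"number"}},"required":["motion"]}

```bash
mkdir -p pics; cat > h.py <<'E'
import numpy as np, cv2
from cell import robot
from scipy.spatial.transform import Rotation as R
def tool():
    s=robot.observe(); T=np.eye(4); T[:3,:3]=R.from_euler('xyz',s['tool_rot']).as_matrix() if len(s['tool_rot'])==3 else np.array(s['tool_rot']); T[:3,3]=s['tool_pos']; return T,s
def cam(n):
    T,s=tool(); c=robot.read_camera(n); E=T@np.array(c['hand_eye']) if n=='wrist' else np.array(c['extrinsics'])
    z=c['range_z']; h,w=z.shape; f=h/2/np.tan(np.radians(c['vfov'])/2); u,v=np.meshgrid(np.arange(w),np.arange(h))
    P=np.stack([(u-c['cx'])/f*z,-(v-c['cy'])/f*z,-z],-1)@E[:3,:3].T+E[:3,3]; P[z==0]=np.nan
    return c,P,E
def save(n,im,s=1): cv2.imwrite('pics/'+n+'.png',cv2.resize(im[...,::-1],None,fx=s,fy=s,interpolation=cv2.INTER_CUBIC))
E
python3 - <<'E'
from h import *
for n in ('scene','side','wrist'):
    c,P,E=cam(n); np.savez(n+'.npz',P=P,im=c['image'])
    save(n,c['image'],1.4 if n=='scene' else 1)
    print(n,c.keys(),c['vfov'],c['cx'],c['cy'],E.round(3).tolist())
print(robot.observe(), robot.pinch_z)
E
```

```text
scene dict_keys(['image', 'range_z', 'vfov', 'cx', 'cy', 'extrinsics']) 48.53849116120848 279.91511436339323 214.12747240341366 [[0.417, -0.77, 0.483, 1.352], [0.909, 0.356, -0.217, -0.333], [-0.005, 0.53, 0.848, 1.444], [0.0, 0.0, 0.0, 1.0]]
side dict_keys(['image', 'range_z', 'vfov', 'cx', 'cy', 'extrinsics']) 48.70003905283238 276.04459477617735 205.8376430387785 [[0.869, 0.302, -0.391, 0.115], [-0.494, 0.54, -0.681, -0.779], [0.006, 0.785, 0.619, 0.849], [0.0, 0.0, 0.0, 1.0]]
wrist dict_keys(['image', 'range_z', 'vfov', 'cx', 'cy', 'hand_eye']) 62.90550168927237 276.48344865929374 209.61156246269977 [[0.259, -0.93, -0.259, 0.066], [0.966, 0.25, 0.07, 0.526], [-0.001, -0.268, 0.963, 0.385], [0.0, 0.0, 0.0, 1.0]]
{'time': 0.15, 'qpos': array([ 1.16199930e+00,  3.42583067e-01,  1.52479596e+00, -1.19721184e-05,
        1.27537691e+00, -1.46019833e-01]), 'qvel': array([ 0.00106166, -0.00213074, -0.00209883, -0.00024035, -0.00161188,
        0.00113244]), 'joint_efforts': array([ 1.06512161e-03, -4.31472766e+01, -2.44351602e+01,  7.16813095e-02,
        5.37218840e-02, -1.08440211e-04]), 'tool_pos': array([0.13624812, 0.50670356, 0.22619459]), 'tool_rot': array([-3.14044008e+00, -1.57932733e-04,  2.87881886e+00]), 'contact_force': array([ 0.07892011, -0.20122002,  0.25980527]), 'torque': array([ 0.0195351 , -0.00395148, -0.03024442]), 'grip_force': 0.0, 'opening': 0.09177275183287092} 0.0188
```

View pics/scene.png

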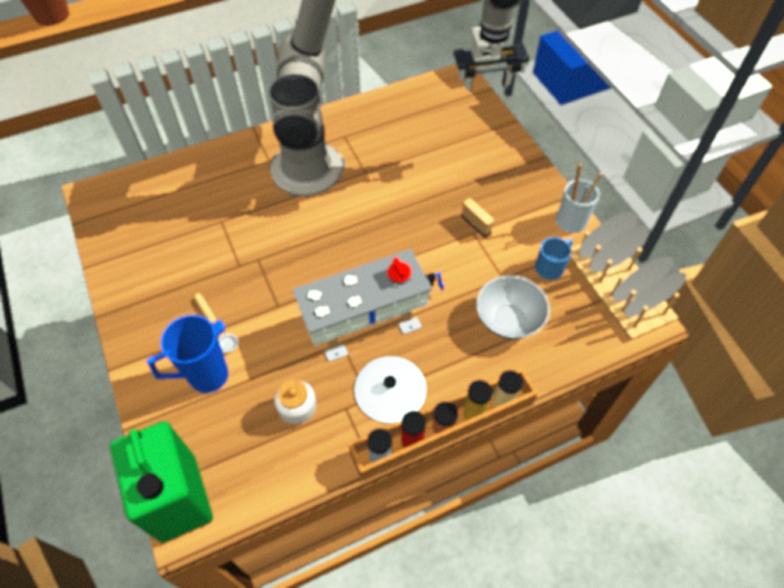

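View pics/side.png

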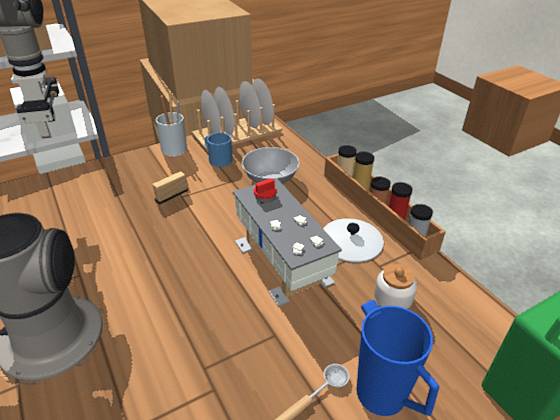

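The scene view shows the deck at about (365,290) with four flakes at its left, the red cap at (399,270) and the scraper at (478,217). The side view shows the same, with flakes at (276,225), (301,221), (316,242) and (298,249).

```bash
cat > m.py <<'E'
from h import *
def rect(Q): 
    r=cv2.minAreaRect((Q[:,:2]*1000).astype(np.float32)); return [np.round(x,1) for x in r]
def blobs(P,m,lab):
    n,L,st,_=cv2.connectedComponentsWithStats(m.astype(np.uint8),connectivity=4)
    for i in range(1,n):
        if st[i,4]>15:
            Q=P[L==i]; print(' ',lab,st[i].tolist(),'mean',Q.mean(0).round(4),'zmax',Q[:,2].max().round(4),'rect',rect(Q))
def rep(P,im):
    x,y,z=np.moveaxis(P,-1,0); I=im.astype(int); r,g,b=np.moveaxis(I,-1,0)
    reg=(x>.3)&(x<.75)&(y>-.3)&(y<.25)
    blobs(P,reg&(abs(z-.145)<.004)&(abs(r-b)<25)&(r<150),'deck')
    blobs(P,reg&(z>.147)&(z<.17)&(r>170)&(b>150),'flake')
    blobs(P,reg&(z>.15)&(r>150)&(g<80)&(b<80),'red')
    blobs(P,reg&(z>.183)&(r>130)&(g<90)&(b<90),'bar')
    R2=(x>.1)&(x<.7)&(y>.1)&(y<.6)
    blobs(P,R2&(z>.055)&(z<.068),'z62')
if __name__=='__main__':
    for n in ('scene','side'):
        d=np.load(n+'.npz'); print(n); rep(d['P'],d['im'])
E
python3 m.py
```

```text
scene
  deck [266, 193, 15, 14, 104] mean [0.5503 0.0013 0.1446] zmax 0.1488 rect [array([551.4,   0.9]), array([34.5, 59.8]), np.float64(87.7)]
  flake [245, 195, 11, 9, 56] mean [ 0.5233 -0.0702  0.1521] zmax 0.1613 rect [array([522.7, -66.5]), array([30. , 37.7]), np.float64(2.4)]
  flake [220, 208, 9, 7, 38] mean [ 0.5291 -0.1631  0.1525] zmax 0.1575 rect [array([ 527.7, -163.8]), array([23., 24.]), np.float64(51.8)]
  flake [248, 212, 10, 8, 50] mean [ 0.5834 -0.086   0.1521] zmax 0.1577 rect [array([582.4, -84.3]), array([25.5, 30.8]), np.float64(4.1)]
  flake [224, 219, 12, 8, 61] mean [ 0.5752 -0.1643  0.1517] zmax 0.1618 rect [array([ 573.2, -163.3]), array([30.5, 31.1]), np.float64(89.2)]
  red [276, 185, 17, 17, 196] mean [0.5623 0.0382 0.1732] zmax 0.1953 rect [array([558.5,  40.4]), array([51.1, 53.3]), np.float64(39.8)]
  bar [281, 185, 9, 13, 55] mean [0.5612 0.0402 0.1888] zmax 0.1953 rect [array([560.4,  41.1]), array([46.6, 15.6]), np.float64(0.4)]
  z62 [330, 142, 11, 7, 37] mean [0.3676 0.3428 0.0604] zmax 0.067 rect [array([371.3, 341.8]), array([35.1, 28.7]), np
[... 2756 characters left out ...]
float64(83.2)]
  z62 [210, 137, 19, 5, 62] mean [0.6254 0.4938 0.0618] zmax 0.0677 rect [array([623.9, 492.2]), array([20.4, 59.8]), np.float64(67.4)]
  z62 [208, 145, 24, 7, 80] mean [0.6007 0.4359 0.0618] zmax 0.0673 rect [array([602.4, 441.6]), array([34.2, 75.4]), np.float64(63.0)]
  z62 [242, 149, 28, 31, 137] mean [0.6488 0.3046 0.0611] zmax 0.0675 rect [array([649.9, 299.6]), array([168.7,  61.1]), np.float64(75.9)]
  z62 [153, 171, 33, 18, 212] mean [0.3993 0.3518 0.0604] zmax 0.0659 rect [array([401.4, 354.8]), array([101.6,  30.8]), np.float64(13.1)]
  z62 [273, 176, 10, 3, 17] mean [0.6858 0.2017 0.0624] zmax 0.0657 rect [array([683.9, 203.2]), array([ 7., 27.]), np.float64(69.4)]
```

```bash
cat > go.py <<'E'
from h import *
import sys
x,y,z,yaw=map(float,sys.argv[1:5])
T,s=tool(); G=R.from_euler('xyz',[180,0,yaw],degrees=True).as_matrix()
d=T[:3,:3].T@(np.array([x,y,z])-T[:3,3])/.1; r=R.from_matrix(T[:3,:3].T@G).as_rotvec()/np.pi
print('shift',d.round(3),'turn',r.round(4),'rows>=',max(np.linalg.norm(d)*100/62.5,np.degrees(np.linalg.norm(r)*np.pi)/10.7).round(1),'t',s['time'],'F',s['contact_force'].round(1))
E
python3 go.py 0.38 0.352 0.20 193
```

```text
shift [-2.756 -0.86   0.263] turn [-3.000e-04 -1.000e-04 -1.559e-01] rows>= 4.6 t 0.15 F [ 0.1 -0.2  0.3]
```

Request:
move_arm(
  motion=[
    [-0.5, -0.15, 0, 0, 0, 0],
    [-1, -0.3, 0.1, 0, 0, 0],
  ],
  fingers=1,
)

```text
time: 0.4
tool_pos: [0.2259, 0.4518, 0.2169]
tool_rot: [3.14, 0.001, 2.881]
contact_force: [0.5, 0.8, 0.8]
opening: 0.0916
grip_force: 0.0
```

Request:
move_arm(
  motion=[
    [-0.5, -0.15, 0, 0, 0, 0],
    [-1, -0.3, 0.1, 0, 0, 0],
  ],
)

```text
time: 0.65
tool_pos: [0.3154, 0.3963, 0.207]
tool_rot: [3.14, 0.001, 2.879]
contact_force: [0.4, 0.5, 0.0]
opening: 0.0921
grip_force: 0.0
```

Request:
move_arm(
  motion=[
    [-0.4, -0.15, 0, 0, 0, -0.05],
    [-0.75, -0.26, 0.06, 0, 0, -0.1],
    [-0.75, -0.26, 0.06, 0, 0, -0.156],
    [-0.75, -0.26, 0.06, 0, 0, -0.156],
    [-0.75, -0.26, 0.06, 0, 0, -0.156],
  ],
)

```text
time: 1.27
tool_pos: [0.3792, 0.3527, 0.2007]
tool_rot: [3.142, -0.0, -2.917]
contact_force: [-0.3, 0.4, -0.7]
opening: 0.092
grip_force: 0.0
```

```bash
python3 go.py 0.401 0.354 0.20 193; python3 - <<'E'
from m import *
c,P,E=cam('wrist'); save('w1',c['image']); x,y,z=np.moveaxis(P,-1,0)
blobs(P,(z>.05)&(z<.07)&(x>.3)&(x<.5)&(y>.25)&(y<.45),'top')
E
```

```text
shift [-0.215 -0.036  0.007] turn [ 0.     -0.     -0.0008] rows>= 0.3 t 1.275 F [-0.3  0.4 -0.7]
  top [261, 165, 30, 107, 2999] mean [0.3966 0.3571 0.0622] zmax 0.0646 rect [array([399.8, 357.6]), array([100. ,  25.8]), np.float64(13.3)]
```

View pics/w1.png

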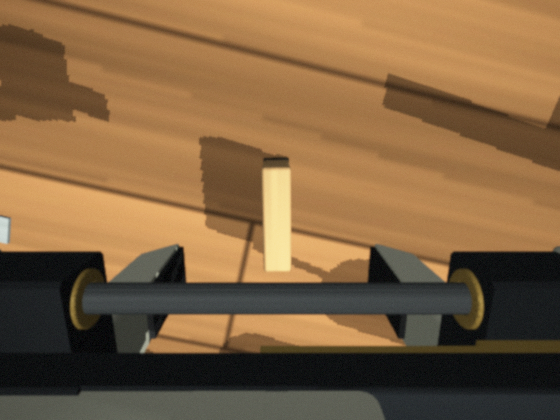

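The wrist view shows the block upright under the gripper at pixel (277,218), aligned with the image.

Request:
move_arm(
  motion=[
    [-0.21, 0, 0.4, 0, 0, 0],
    [-0.21, 0, 0.9, 0, 0, 0],
  ],
)

```text
time: 1.58
tool_pos: [0.4016, 0.3585, 0.1108]
tool_rot: [3.14, 0.005, -2.916]
contact_force: [0.0, 1.2, -0.2]
opening: 0.0914
grip_force: 0.0
```

Request:
move_arm(
  motion=[
    [0, 0, 0.5, 0, 0, 0],
    [0, 0, 0.8, 0, 0, 0],
    [0, 0, 0.88, 0, 0, 0],
    [0, 0, 0.88, 0, 0, 0],
  ],
)

```text
time: 2.08
tool_pos: [0.4002, 0.3577, 0.0232]
tool_rot: [3.141, 0.0, -2.915]
contact_force: [-0.5, 1.2, -0.3]
opening: 0.0915
grip_force: 0.0
```

Request:
move_arm(
  motion=[
    [0, 0, 0, 0, 0, 0],
    [0, 0, 0, 0, 0, 0],
    [0, 0, 0, 0, 0, 0],
    [0, 0, 0, 0, 0, 0],
    [0, 0, 0, 0, 0, 0],
    [0, 0, 0, 0, 0, 0],
    [0, 0, 0, 0, 0, 0],
    [0, 0, 0, 0, 0, 0],
  ],
  fingers=-1,
  newtons=30,
)

```text
time: 3.08
tool_pos: [0.4001, 0.3573, 0.0227]
tool_rot: [3.142, 0.0, -2.914]
contact_force: [0.1, 0.7, -0.3]
opening: 0.0258
grip_force: 29.9
```

Request:
move_arm(
  motion=[
    [0, 0, -0.4, 0, 0, 0],
    [0, 0, -1, 0, 0, 0],
  ],
)

```text
time: 3.32
tool_pos: [0.3988, 0.3564, 0.1221]
tool_rot: [-3.14, -0.005, -2.914]
contact_force: [2.2, 0.3, -1.1]
opening: 0.026
grip_force: 29.9
```

Request:
move_arm(
  motion=[
    [0, -0.1, -0.5, 0, 0, 0],
    [0, -0.5, -1, 0, 0, 0],
    [0, -0.9, -1, 0, 0, 0.04],
    [0, -1, -1, 0, 0, 0.088],
    [0, -1, -1, 0, 0, 0.088],
  ],
)

```text
time: 3.95
tool_pos: [0.4226, 0.2591, 0.2227]
tool_rot: [3.142, -0.0, 3.092]
contact_force: [0.5, 0.0, -1.3]
opening: 0.0261
grip_force: 29.9
```

```bash
python3 go.py 0.5533 -0.025 0.255 177.3
```

```text
shift [-1.445 -2.773 -0.323] turn [ 0.     -0.0001 -0.0007] rows>= 5.0 t 3.95 F [ 0.5  0.  -1.3]
```

Request:
move_arm(
  motion=[
    [-0.25, -0.5, -0.2, 0, 0, 0],
    [-0.5, -0.95, -0.33, 0, 0, 0],
  ],
)

```text
time: 4.2
tool_pos: [0.4681, 0.1624, 0.2561]
tool_rot: [3.141, 0.0, 3.099]
contact_force: [0.1, 0.7, -1.3]
opening: 0.0258
grip_force: 29.9
```

Request:
move_arm(
  motion=[
    [-0.25, -0.5, 0, 0, 0, 0],
    [-0.5, -0.95, 0, 0, 0, 0],
  ],
)

```text
time: 4.45
tool_pos: [0.5137, 0.0643, 0.2556]
tool_rot: [3.141, -0.0, 3.097]
contact_force: [0.9, 0.5, -1.5]
opening: 0.0254
grip_force: 29.9
```

Request:
move_arm(
  motion=[
    [-0.2, -0.5, 0, 0, 0, 0],
    [-0.44, -0.87, 0, 0, 0, 0],
    [-0.44, -0.87, 0, 0, 0, 0],
    [-0.44, -0.87, 0, 0, 0, 0],
  ],
)

```text
time: 4.95
tool_pos: [0.5525, -0.0229, 0.2551]
tool_rot: [3.141, -0.001, 3.095]
contact_force: [0.8, 0.4, -0.6]
opening: 0.0258
grip_force: 29.9
```

```bash
python3 go.py 0.5533 -0.025 0.169 177.3; python3 - <<'E'
from m import *
c,P,E=cam('wrist'); save('w2',c['image']); rep(P,c['image'])
E
```

```text
shift [-0.011 -0.021  0.861] turn [ 0.0003 -0.0005  0.0001] rows>= 1.4 t 4.95 F [ 0.8  0.4 -0.6]
  deck [298, 127, 21, 1, 21] mean [0.4903 0.0045 0.1458] zmax 0.1479 rect [array([490.3,   4.6]), array([15.2,  0.1]), np.float64(87.1)]
  deck [220, 128, 16, 2, 17] mean [ 0.4882 -0.057   0.1453] zmax 0.1472 rect [array([488.5, -56.7]), array([11.4,  0.8]), np.float64(88.1)]
  deck [101, 129, 29, 2, 35] mean [ 0.4856 -0.1414  0.1449] zmax 0.1468 rect [array([ 485.4, -142.4]), array([21.9,  0.7]), np.float64(88.0)]
  deck [39, 130, 141, 126, 12258] mean [ 0.5314 -0.155   0.1455] zmax 0.149 rect [array([ 535.7, -154.3]), array([ 97.6, 103.2]), np.float64(89.5)]
  deck [187, 154, 24, 30, 253] mean [ 0.5169 -0.0829  0.1455] zmax 0.148 rect [array([516.4, -82.4]), array([10.5, 25.1]), np.float64(58.8)]
  deck [252, 157, 49, 1, 49] mean [ 0.5118 -0.0208  0.1455] zmax 0.147 rect [array([511.8, -20.8]), array([37.4,  0.3]), np.float64(87.5)]
  deck [305, 170, 59, 74, 1669] mean [0.5479 0.017  0.1456] zmax 0.1484 rect [array([553.9,  25.4]), array([60.3, 45.5]), np.float64(2.4)]
  deck [435, 171,
[... 1384 characters left out ...]
3.8)]
  flake [189, 233, 38, 18, 585] mean [ 0.5769 -0.0787  0.153 ] zmax 0.1567 rect [array([576.6, -79.6]), array([29.3, 15.1]), np.float64(87.3)]
  red [329, 176, 77, 76, 3678] mean [0.552  0.0432 0.176 ] zmax 0.3274 rect [array([544.7,  42. ]), array([74.6, 56.3]), np.float64(16.2)]
  bar [366, 186, 21, 66, 1267] mean [0.5511 0.0447 0.193 ] zmax 0.3274 rect [array([539.7,  37.6]), array([73.8, 32.6]), np.float64(31.8)]
  z62 [450, 171, 5, 12, 39] mean [0.5516 0.1627 0.0569] zmax 0.0661 rect [array([550.9, 162.7]), array([ 6.2, 10.3]), np.float64(79.3)]
  z62 [482, 233, 78, 49, 511] mean [0.6397 0.237  0.0627] zmax 0.0674 rect [array([639.9, 239. ]), array([16.4, 91.8]), np.float64(37.6)]
```

View pics/w2.png

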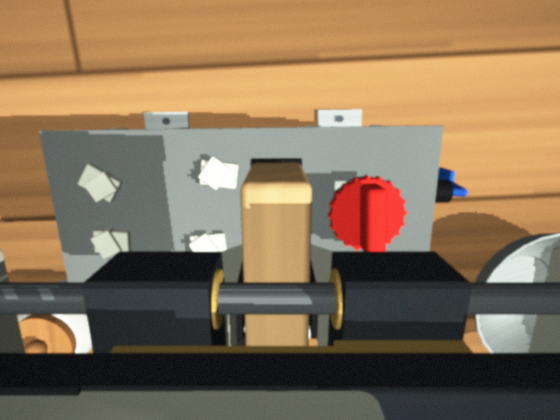

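The wrist view shows the block (277,250) held square. The flakes are at left (217,174), (98,183), (110,243) and (208,243), and the cap is at (367,213).

Request:
move_arm(
  motion=[
    [-0.01, -0.03, 0.4, 0, 0, 0],
    [-0.01, -0.03, 0.7, 0, 0, 0],
    [-0.01, -0.03, 0.82, 0, 0, 0],
    [-0.01, -0.03, 0.86, 0, 0, 0],
    [-0.01, -0.03, 0.86, 0, 0, 0],
  ],
)

```text
time: 5.62
tool_pos: [0.5541, -0.0267, 0.1706]
tool_rot: [-3.141, 0.002, 3.093]
contact_force: [-0.0, -0.3, -1.8]
opening: 0.0259
grip_force: 29.9
```

Request:
move_arm(
  motion=[
    [0, 0, 0.015, 0, 0, 0],
    [0, -0.1, 0.015, 0, 0, 0],
    [0, -0.2, 0.015, 0, 0, 0],
    [0, -0.3, 0.015, 0, 0, 0],
    [0, -0.4, 0.015, 0, 0, 0],
    [0, -0.5, 0.015, 0, 0, 0],
    [0, -0.6, 0.015, 0, 0, 0],
    [0, -0.7, 0.015, 0, 0, 0],
    [0, -0.8, 0.015, 0, 0, 0],
    [0, -0.85, 0.015, 0, 0, 0],
  ],
)

```text
time: 6.88
tool_pos: [0.5495, -0.1125, 0.1682]
tool_rot: [3.141, 0.0, 3.092]
contact_force: [0.3, 1.3, -0.8]
opening: 0.0258
grip_force: 29.9
```

```bash
python3 - <<'E'
from m import *
c,P,E=cam('side'); save('s2',c['image'][130:340,180:460],2.8)
E
```

```text
(no output)
```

View pics/s2.png

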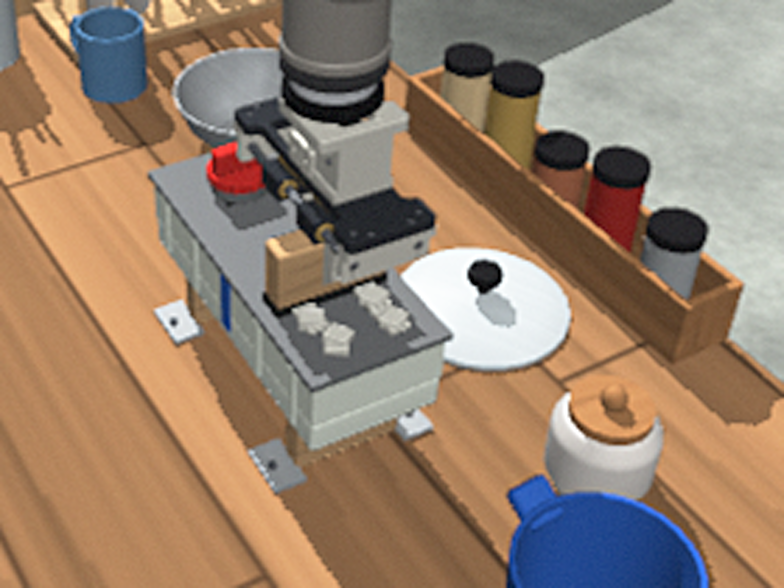

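The side view shows the block on the deck at (295,275), with all four flakes gathered just ahead of it towards the free end.

Request:
move_arm(
  motion=[
    [0, -0.08, -0.005, 0, 0, 0],
    [0, -0.16, -0.005, 0, 0, 0],
    [0, -0.24, -0.005, 0, 0, 0],
    [0, -0.32, -0.005, 0, 0, 0],
    [0, -0.4, -0.005, 0, 0, 0],
    [0, -0.48, -0.005, 0, 0, 0],
    [0, -0.56, -0.005, 0, 0, 0],
    [0, -0.64, -0.005, 0, 0, 0],
    [0, -0.72, -0.005, 0, 0, 0],
    [0, -0.8, -0.005, 0, 0, 0],
    [0, -0.88, -0.005, 0, 0, 0],
    [0, -0.95, -0.005, 0, 0, 0],
  ],
)

```text
time: 8.43
tool_pos: [0.5448, -0.2073, 0.1687]
tool_rot: [3.142, 0.0, 3.092]
contact_force: [0.8, 0.8, -1.2]
opening: 0.026
grip_force: 29.9
```

Request:
move_arm(
  motion=[
    [0, -0.08, 0, 0, 0, 0],
    [0, -0.16, 0, 0, 0, 0],
    [0, -0.22, 0, 0, 0, 0],
    [0, -0.22, 0, 0, 0, 0],
  ],
)

```text
time: 8.93
tool_pos: [0.5436, -0.2292, 0.1686]
tool_rot: [3.141, -0.0, 3.092]
contact_force: [0.9, -0.4, -1.1]
opening: 0.0258
grip_force: 29.9
```

```bash
python3 - <<'E'
from m import *
c,P,E=cam('side'); save('s3',c['image'][150:360,180:460],2.8)
E
```

```text
(no output)
```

View pics/s3.png

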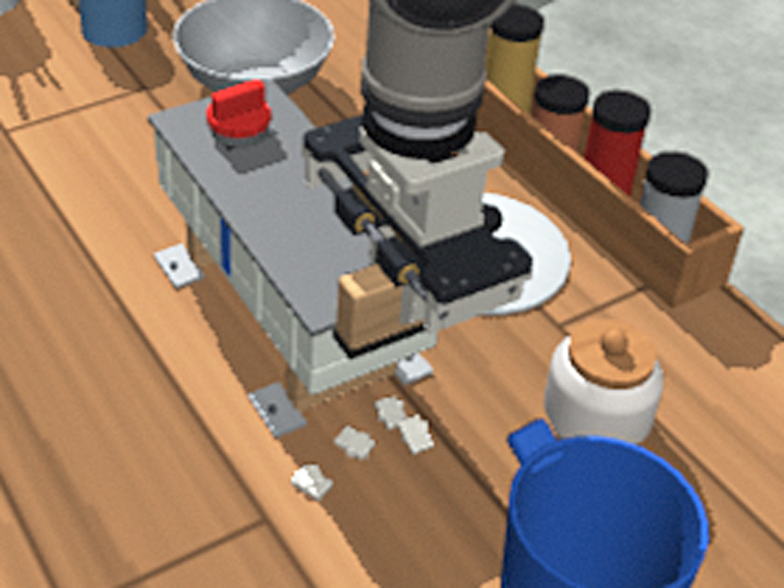

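All four flakes lie on the crate beyond the free end (355,440), and the deck is clear. Next is setting the block down at a clear spot, (0.40, 0.18).

Request:
move_arm(
  motion=[
    [0, 0, -0.3, 0, 0, 0],
    [0, 0, -0.7, 0, 0, 0],
    [0.1, 0.2, -0.85, 0, 0, 0],
    [0.35, 0.7, -0.85, 0, 0, 0],
    [0.5, 1, -0.85, 0, 0, 0],
  ],
)

```text
time: 9.6
tool_pos: [0.4977, -0.1243, 0.254]
tool_rot: [3.141, 0.0, 3.093]
contact_force: [-0.3, 0.4, -1.6]
opening: 0.0257
grip_force: 29.9
```

Request:
move_arm(
  motion=[
    [0.3, 0.5, 0, 0, 0, 0],
    [0.6, 1, 0, 0, 0, 0],
  ],
)

```text
time: 9.85
tool_pos: [0.4426, -0.0219, 0.2537]
tool_rot: [3.141, 0.0, 3.092]
contact_force: [0.8, 1.2, -1.3]
opening: 0.0262
grip_force: 29.9
```

Request:
move_arm(
  motion=[
    [0.3, 0.5, 0, 0, 0, 0],
    [0.5, 1, 0, 0, 0, 0],
  ],
)

```text
time: 10.1
tool_pos: [0.3972, 0.0804, 0.2541]
tool_rot: [3.141, 0.001, 3.092]
contact_force: [0.8, 0.3, -0.3]
opening: 0.0257
grip_force: 29.9
```

Request:
move_arm(
  motion=[
    [0, 0.5, 0, 0, 0, 0],
    [0, 1, 0, 0, 0, 0],
    [0, 1, 0.5, 0, 0, 0],
    [0, 1, 1, 0, 0, 0],
    [0, 1, 1, 0, 0, 0],
  ],
)

```text
time: 10.72
tool_pos: [0.401, 0.1784, 0.1514]
tool_rot: [-3.14, -0.007, 3.093]
contact_force: [-0.0, -0.3, -0.5]
opening: 0.0259
grip_force: 29.9
```

```bash
python3 go.py 0.40 0.18 0.0227 177.3
```

```text
shift [0.002 0.018 1.287] turn [-0.0006 -0.0023 -0.0004] rows>= 2.1 t 10.725 F [-0.  -0.3 -0.5]
```

Request:
move_arm(
  motion=[
    [0, 0, 0.4, 0, 0, 0],
    [0, 0, 0.8, 0, 0, 0],
    [0, 0, 1, 0, 0, 0],
    [0, 0, 1, 0, 0, 0],
  ],
)

```text
time: 11.22
tool_pos: [0.4043, 0.1787, 0.0545]
tool_rot: [3.141, 0.0, 3.092]
contact_force: [-0.1, -0.4, -1.6]
opening: 0.0259
grip_force: 29.9
```

Request:
move_arm(
  motion=[
    [0, 0, 0.1, 0, 0, 0],
    [0, 0, 0.2, 0, 0, 0],
    [0, 0, 0.26, 0, 0, 0],
    [0, 0, 0.28, 0, 0, 0],
    [0, 0, 0.28, 0, 0, 0],
    [0, 0, 0.28, 0, 0, 0],
  ],
)

```text
time: 11.98
tool_pos: [0.4037, 0.1787, 0.0259]
tool_rot: [3.141, 0.0, 3.092]
contact_force: [-0.1, 0.6, -0.3]
opening: 0.0257
grip_force: 29.9
```

Request:
move_arm(
  motion=[
    [0, 0, 0.015, 0, 0, 0],
    [0, 0, 0.03, 0, 0, 0],
    [0, 0, 0.035, 0, 0, 0],
    [0, 0, 0.035, 0, 0, 0],
  ],
)

```text
time: 12.48
tool_pos: [0.4037, 0.1787, 0.0227]
tool_rot: [3.141, 0.0, 3.092]
contact_force: [-1.6, -0.4, 5.5]
opening: 0.0261
grip_force: 29.9
```

Request:
move_arm(
  motion=[
    [0, 0, 0, 0, 0, 0],
    [0, 0, 0, 0, 0, 0],
    [0, 0, 0, 0, 0, 0],
    [0, 0, 0, 0, 0, 0],
    [0, 0, 0, 0, 0, 0],
    [0, 0, 0, 0, 0, 0],
  ],
  fingers=1,
)

```text
time: 13.22
tool_pos: [0.4036, 0.1787, 0.0222]
tool_rot: [3.142, -0.0, 3.092]
contact_force: [-0.7, -0.1, -0.0]
opening: 0.0809
grip_force: 0.0
```

Request:
move_arm(
  motion=[
    [0, 0, -0.15, 0, 0, 0],
    [0, 0, -0.5, 0, 0, 0],
    [0, 0, -1, 0, 0, 0],
  ],
)

```text
time: 13.6
tool_pos: [0.4027, 0.1784, 0.1225]
tool_rot: [-3.141, -0.003, 3.092]
contact_force: [0.9, -0.3, -0.2]
opening: 0.0914
grip_force: 0.0
```

Request:
move_arm(
  motion=[
    [0, 0, -0.5, 0, 0, 0],
    [0, 0, -1, 0, 0, 0],
    [0, 0, -1, 0, 0, 0],
    [0, 0, -1, 0, 0, 0],
  ],
)

```text
time: 14.1
tool_pos: [0.403, 0.1785, 0.2216]
tool_rot: [-3.141, -0.001, 3.092]
contact_force: [-1.6, 0.4, -0.5]
opening: 0.0918
grip_force: 0.0
```

```bash
python3 - <<'E'
from m import *
c,P,E=cam('wrist'); x,y,z=np.moveaxis(P,-1,0); I=c['image'].astype(int)
blobs(P,(z>.05)&(z<.07)&(x>.3)&(x<.5)&(y>.05)&(y<.3),'block')
r,g,b=np.moveaxis(I,-1,0)
blobs(P,(z>.184)&(z<.2)&(x>.5)&(r>130)&(g<90)&(b<90),'bar')
c,P,E=cam('side'); x,y,z=np.moveaxis(P,-1,0); r,g,b=np.moveaxis(c['image'].astype(int),-1,0)
blobs(P,(z>.186)&(z<.2)&(x>.5)&(r>130)&(g<90)&(b<90),'bar')
save('s4',c['image'][130:340,130:410],2.8)
E
python3 go.py 0.556 0.043 0.26 177.3
```

```text
block [263, 140, 28, 103, 2797] mean [0.4007 0.1794 0.0622] zmax 0.0649 rect [array([403.5, 179.1]), array([25.9, 99.6]), np.float64(87.6)]
  bar [256, 179, 19, 8, 77] mean [0.5526 0.0411 0.1898] zmax 0.1935 rect [array([554.7,  42.3]), array([16.4, 48. ]), np.float64(88.5)]
shift [-1.596 -1.278 -0.396] turn [-0.0002 -0.0009 -0.0007] rows>= 3.3 t 14.2 F [-0.5  0.2 -0.2]
```

View pics/s4.png

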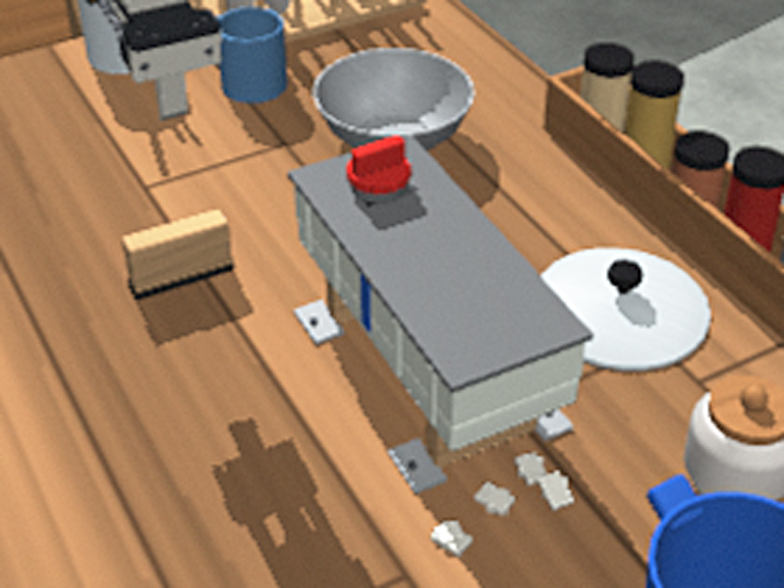

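The block stands upright on the crate at (180,255), the deck is clear and the flakes are on the crate. Next is the cap.

Request:
move_arm(
  motion=[
    [-0.4, -0.3, -0.3, 0, 0, 0],
    [-0.8, -0.65, -0.4, 0, 0, 0],
  ],
)

```text
time: 14.45
tool_pos: [0.4812, 0.1095, 0.2624]
tool_rot: [3.141, -0.0, 3.094]
contact_force: [1.8, 0.3, -0.5]
opening: 0.092
grip_force: 0.0
```

Request:
move_arm(
  motion=[
    [-0.4, -0.3, 0, 0, 0, 0],
    [-0.6, -0.62, 0, 0, 0, 0],
    [-0.6, -0.62, 0, 0, 0, 0],
    [-0.6, -0.62, 0, 0, 0, 0],
  ],
)

```text
time: 14.95
tool_pos: [0.5364, 0.0453, 0.261]
tool_rot: [3.141, -0.003, 3.092]
contact_force: [-0.0, -0.6, 0.4]
opening: 0.092
grip_force: 0.0
```

```bash
python3 - <<'E'
from m import *
c,P,E=cam('wrist'); x,y,z=np.moveaxis(P,-1,0)
r,g,b=np.moveaxis(c['image'].astype(int),-1,0); red=(r>110)&(g<90)&(b<90)&(x>.45)
blobs(P,(z>.188)&(z<.198)&red,'bar'); blobs(P,(z>.163)&(z<.172)&red,'disc')
save('w5',c['image'])
print(tool()[1]['qpos'])
E
python3 go.py 0.556 0.043 0.17 177.3
```

```text
bar [267, 213, 23, 66, 1233] mean [0.5539 0.0461 0.1911] zmax 0.1935 rect [array([555.3,  46.1]), array([49.8, 14. ]), np.float64(0.9)]
  disc [241, 199, 74, 71, 2679] mean [0.5528 0.0462 0.1674] zmax 0.1717 rect [array([555.,  46.]), array([57. , 57.1]), np.float64(28.6)]
[-5.76479399e-02  3.43260604e-01  1.42497771e+00  4.55156350e-04
  1.37524251e+00 -1.57996080e+00]
shift [-0.199 -0.018  0.914] turn [ 0.0001 -0.0006 -0.0005] rows>= 1.5 t 15.0 F [-0.1  0.7  0.3]
```

View pics/w5.png

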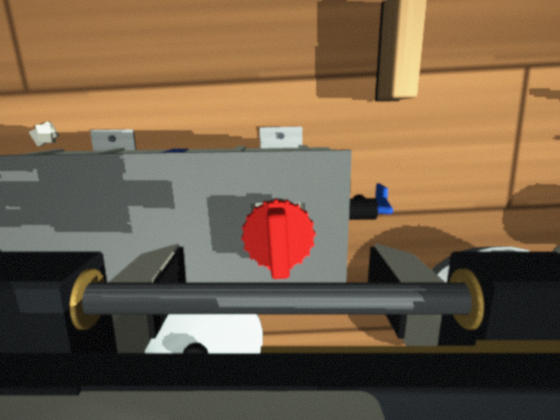

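The wrist view shows the cap at (278,235) with its bar nearly vertical in the image. The block stands clear at the top right.

Request:
move_arm(
  motion=[
    [-0.19, 0.016, 0.4, 0, 0, -0.02],
    [-0.19, 0.016, 0.75, 0, 0, -0.02],
    [-0.19, 0.016, 0.88, 0, 0, -0.02],
    [-0.19, 0.016, 0.91, 0, 0, -0.02],
    [-0.19, 0.016, 0.91, 0, 0, -0.02],
    [-0.19, 0.016, 0.91, 0, 0, -0.02],
  ],
)

```text
time: 15.75
tool_pos: [0.5568, 0.0456, 0.1726]
tool_rot: [-3.142, 0.002, -3.128]
contact_force: [-0.3, 0.3, -0.4]
opening: 0.0916
grip_force: 0.0
```

Request:
move_arm(
  motion=[
    [0, 0, 0, 0, 0, 0],
    [0, 0, 0, 0, 0, 0],
    [0, 0, 0, 0, 0, 0],
    [0, 0, 0, 0, 0, 0],
    [0, 0, 0, 0, 0, 0],
    [0, 0, 0, 0, 0, 0],
    [0, 0, 0, 0, 0, 0],
    [0, 0, 0, 0, 0, 0],
    [0, 0, 0, 0, 0, 0],
    [0, 0, 0, 0, 0, 0],
  ],
  fingers=-1,
  newtons=30,
)

```text
time: 17.0
tool_pos: [0.5562, 0.0456, 0.1712]
tool_rot: [3.142, 0.0, -3.128]
contact_force: [0.2, -0.3, 0.7]
opening: 0.0137
grip_force: 30.0
```

```bash
python3 go.py 0.5553 0.046 0.17 180.9; python3 -c "
from h import *;print(tool()[1]['torque'])"
```

```text
shift [0.009 0.004 0.012] turn [ 0.      0.     -0.0006] rows>= 0.0 t 17.0 F [ 0.2 -0.3  0.7]
[ 0.00465961 -0.00249627  0.01747088]
```

Request:
move_arm(
  motion=[
    [0, 0, 0, 0, 0, -0.015],
    [0, 0, 0, 0, 0, -0.03],
    [0, 0, 0, 0, 0, -0.045],
    [0, 0, 0, 0, 0, -0.06],
    [0, 0, 0, 0, 0, -0.07],
    [0, 0, 0, 0, 0, -0.07],
  ],
)

```text
time: 17.75
tool_pos: [0.5563, 0.0456, 0.1712]
tool_rot: [3.141, 0.0, -2.909]
contact_force: [0.7, 0.1, -0.7]
opening: 0.0145
grip_force: 32.0
```

```bash
python3 -c "
from h import *;s=tool()[1];print(s['torque'],s['contact_force'],s['tool_rot'])"
```

```text
[ 0.09241693 -0.05202546 -0.86245129] [ 0.71986279  0.11534688 -0.71932116] [ 3.14125500e+00  3.24497715e-04 -2.90909965e+00]
```

CCW stops hard (0.86 Nm), so I'm turning clockwise.

Request:
move_arm(
  motion=[
    [0, 0, 0, 0, 0, 0.02],
    [0, 0, 0, 0, 0, 0.045],
    [0, 0, 0, 0, 0, 0.07],
    [0, 0, 0, 0, 0, 0.1],
    [0, 0, 0, 0, 0, 0.13],
    [0, 0, 0, 0, 0, 0.16],
    [0, 0, 0, 0, 0, 0.19],
    [0, 0, 0, 0, 0, 0.19],
  ],
)

```text
time: 18.75
tool_pos: [0.5562, 0.0456, 0.1712]
tool_rot: [-3.141, 0.0, 2.78]
contact_force: [-0.2, -0.9, 0.8]
opening: 0.0137
grip_force: 30.0
```

```bash
python3 -c "
from h import *;s=tool()[1];print(s['torque'],s['contact_force'],s['tool_rot'])"
```

```text
[ 0.04617573 -0.06811171  0.00236368] [-0.22157775 -0.91761326  0.84167831] [-3.14136216e+00  4.05858778e-05  2.77958645e+00]
```

Request:
move_arm(
  motion=[
    [0, 0, 0, 0, 0, 0.03],
    [0, 0, 0, 0, 0, 0.06],
    [0, 0, 0, 0, 0, 0.09],
    [0, 0, 0, 0, 0, 0.12],
    [0, 0, 0, 0, 0, 0.15],
    [0, 0, 0, 0, 0, 0.18],
    [0, 0, 0, 0, 0, 0.21],
    [0, 0, 0, 0, 0, 0.225],
    [0, 0, 0, 0, 0, 0.225],
    [0, 0, 0, 0, 0, 0.225],
  ],
)

```text
time: 20.0
tool_pos: [0.5562, 0.0456, 0.1712]
tool_rot: [3.142, 0.0, 2.073]
contact_force: [-0.5, 0.7, -0.4]
opening: 0.0136
grip_force: 30.0
```

```bash
python3 -c "
from h import *;s=tool()[1];print(s['torque'],s['contact_force'],s['tool_rot'],s['opening'])"
```

```text
[-0.03553094  0.03781603  0.02223769] [-0.46514119  0.73833899 -0.36696688] [3.14157873e+00 2.29533704e-05 2.07338907e+00] 0.013613637370797705
```

Request:
move_arm(
  motion=[
    [0, 0, -0.02, 0, 0, 0],
    [0, 0, -0.04, 0, 0, 0],
    [0, 0, -0.06, 0, 0, 0],
    [0, 0, -0.08, 0, 0, 0],
    [0, 0, -0.08, 0, 0, 0],
  ],
)

```text
time: 20.62
tool_pos: [0.5563, 0.0456, 0.1794]
tool_rot: [3.141, 0.0, 2.072]
contact_force: [-0.8, 0.2, 0.0]
opening: 0.0138
grip_force: 30.0
```

Request:
move_arm(
  motion=[
    [0, 0, -0.1, 0, 0, 0],
    [0, 0, -0.2, 0, 0, 0],
    [0, 0, -0.3, 0, 0, 0],
    [0, 0, -0.4, 0, 0, 0],
    [0, 0, -0.55, 0, 0, 0],
    [0, 0, -0.7, 0, 0, 0],
    [0, 0, -0.85, 0, 0, 0],
    [0, 0, -1, 0, 0, 0],
  ],
)

```text
time: 21.62
tool_pos: [0.5562, 0.0456, 0.2804]
tool_rot: [3.141, 0.0, 2.071]
contact_force: [-0.5, 0.5, -0.6]
opening: 0.0135
grip_force: 30.0
```

Request:
move_arm(
  motion=[
    [0, 0, -0.1, 0, 0, 0],
    [0, 0, -0.2, 0, 0, 0],
    [0, 0, -0.2, 0, 0, 0],
    [0, 0, -0.2, 0, 0, 0],
    [0, 0, -0.2, 0, 0, 0],
  ],
)

```text
time: 22.25
tool_pos: [0.556, 0.0456, 0.2986]
tool_rot: [-3.141, -0.001, 2.071]
contact_force: [0.5, 0.1, -0.4]
opening: 0.0137
grip_force: 30.0
```

```bash
python3 - <<'E'
from m import *
c,P,E=cam('side'); save('s6',c['image'][100:310,130:410],2.8)
E
```

```text
(no output)
```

View pics/s6.png

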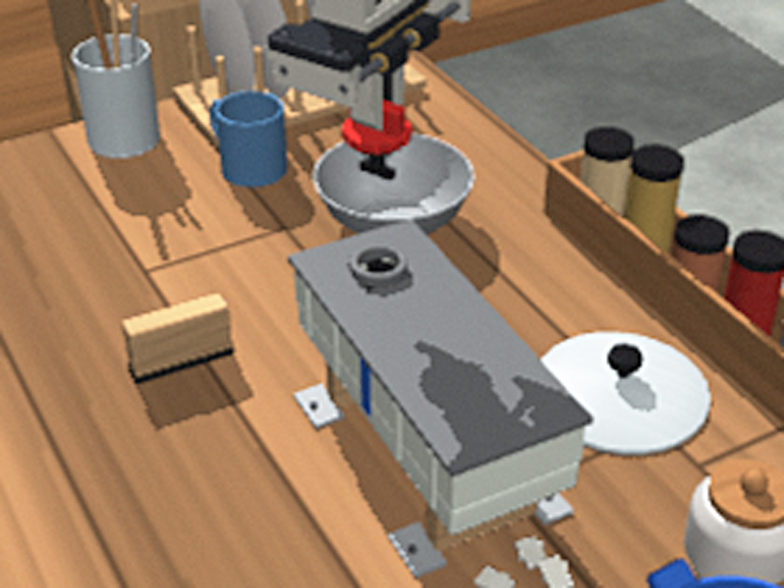

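The cap hangs upright in the gripper at (378,135), well above the open neck (380,265). The block stands on the crate.

```bash
python3 -c "
from cell import robot;print(robot.hand_in())"
```

```text
the job is handed in; nothing more can be done
None
```

I pushed all four flakes off the deck with the block, set the block back upright on the crate, opened the cap clockwise, and handed the job in with the cap held upright about 9 cm above the neck.

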